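Feel along the sanded rib of a bezel

ROBOT

A 6-joint arm with a two-finger parallel gripper is mounted at the origin on the work surface. World frame = base frame: x ahead of the robot, y to its left, z up, the work surface at z = 0. Lengths are in mm, angles in rad, forces in N, time in s.
With the tool pointing down it reaches from about 275 to 1000 mm from the base axis. Payload 8.4 kg.
Tool frame: the origin (TCP) lies midway between the tips of the shut fingers; the grasp point (between the pads) lies 19 mm behind it; z points along the fingers, y is the line along which they close (so a half turn about z gives the same grasp; the last joint's range is limited). The gripper opens to 85 mm and grips with 20 to 120 N. Pads are 22 mm wide; open, the fingers measure 114 mm over their backs; the gripper's body (76 mm by 85 mm) begins 54 mm behind the grasp point. The pads swing forward as they close: fully open they stand 13 mm farther back than shut.
Start: joints at [1.107, 0.353, 1.633, -0, 1.155, -0.002], TCP at [278.474, 559.536, 231.281] pointing down, gripper open.
Joint ranges: [-2.63, 2.63], [-0.92, 2.1], [0.06, 2.66], [-1.3, 4.44], [0, 2.69], [-3.02, 3.02]. Speed limits (rad/s): [2.22, 2.22, 2.79, 3.14, 3.14, 3.14].

INTERFACE

Orientations are given as [roll, pitch, yaw] about the fixed x, y, z axes, in that order (R = Rz(yaw) Ry(pitch) Rx(roll)).
In Python, from rig import r gives the robot as it stands.
- The arm moves only by the shell command python3 -m inch 'ROWS' [OPENING] [FORCE]. ROWS is JSON, a list that holds one entry, the list of rows, each a list of 6 numbers: the shift along the tool's x, y, z scaled (see below), then the turn, a rotation vector about the tool's x, y, z scaled (see below). In form: [[[tx, ty, tz, wx, wy, wz], ...]]. A call has 1 to 8 rows; each row is the pose to reach, as a shift and turn from the pose commanded when the call began, along the tool's axes at that moment, turning the shorter way round; what a row does not reach only later rows make up. The controller multiplies each number of a shift by 20 cm and each number of a turn by pi rad. A row lasts 1/12 s, in which the tool goes at most 41.7 mm and 7.16 degrees, less where a joint would pass 70% of its speed; a pose out of reach is approached as far as the arm can. A call with a number of a shift or a turn outside -1 to 1 is refused whole. A call with a gripper value outside its range is refused whole. OPENING is the gripper's target within -1 to 1 (fully open at 1, half-way at 0, shut at -1), set as the call begins (- or left out, the last holds). The fingers move at their own pace and stop on an object; FORCE is the grip in N (left out, the last holds). Time passes only in rows, so rows that repeat a pose let the fingers close. It gives the time, the measured TCP pose, the force, the opening and the grip force at its end, in the units of the state.
- r.sense(): the state, without advancing time (a new reading comes with each control period).
- r.grab_frame(name): name is "side" or "top" or "wrist"; returns the picture (480x640x3 uint8, red, green, blue); there is no depth.
- r.camera_info(name): a dict with "K" (3x3 intrinsics, pixels), "rvec" (rotation vector, rad) and "tvec" (3), from world to camera coordinates, as OpenCV has them; the wrist camera has in their place "mount" (4x4, takes a point from camera to tool coordinates, whose origin is the TCP and whose axes are the flange's). Camera axes: x right, y down, z forward; pixel columns grow to the right and rows downward; lengths in mm; the calibration is good to about 2 mm. The wrist camera is an equidistant fisheye: a pixel r from the principal point sees the ray r / f radians off the axis. A picture is of the moment at which its call begins: read the wrist's pose just before it. camera_info takes no time and is no camera call.
- r.sign_off(): hands the job in; it is judged then, once.
The state is a dict: "clock": time; "qpos": joint angles; "qvel": joint speeds; "joint_efforts": joint torques, N m; "eef_pos": TCP position; "tcp_rot": TCP orientation; "contact_force": force on the tool from outside, world axes, zero at the start; "wrist_torque": the same for the moment, N m; "opening": opening from 0.0 (shut) to 1.0 (fully open); "grasp_force": force on a finger pad.
Only numpy, scipy, OpenCV 4.12 (cv2) and the standard library are available. Lean on these libraries where they do the work, as an engineer would, in place of code of your own. Each camera call takes 0.05 s, during which the arm holds its last target. There are 200 camera calls.

TASK

Check the sanded rib on the windowed bezel by feel: touch it lightly with the fingertips at the centre of its round pad, run them slowly along the top of the rib, round the bend to the square-cut end, keeping a light touch all the way and never pressing the bezel hard down on its springy cradle. Finish with the fingertips still resting lightly on the rib just before the square-cut end, and stay there. Grasp nothing, and leave the loose things on the bench where they are.

Things in the scene. Friction and masses are not known exactly. Their poses are not given: they have to be found in the camera images.
- rib: Grey L-shaped bead, 14 mm wide, flat on top, 10 mm proud of the bezel's face. Long leg 116 mm, with a round pad (30 mm across, same height) at its outer end, bend of 20 mm radius, short leg 62 mm, square-cut end. Top 62 mm above the bench. Origin: at its foot, centre of the bezel; the long leg lies at x = +40 mm, y = +66 (pad) to -50; the short leg at y = -70, x = +20 to -42; z up.
- cradle: Wooden board 170 x 300 mm, 15 mm thick, fixed to the bench, that carries the sprung bezel: a grey part 150 x 210 mm, its top face 52 mm above the bench, with a window of 68 x 115 mm inside the L of the rib and four small dark screw holes. Origin: under the bezel's centre, on the bench; axes parallel to the rib's. Nothing within 30 mm of the rib stands higher than it.
- bezel (a joint): How far the bezel, with the rib, is pushed down on the cradle's soft rubber springs, in m: 0 at rest, 12 mm at the stop. It gives about 1 mm per newton after a first 1 N, and comes back up by itself. It moves only up and down; the cradle is fixed to the bench.
- rib_0 (a point): Point on the rib's top surface, on its centre line: centre of the round pad, where the pass starts. Sinks with the bezel.
- rib_1 (a point): Point on the rib's top surface, on its centre line: on the long leg, 33 mm on from rib_0. Sinks with the bezel.
- rib_2 (a point): Point on the rib's top surface, on its centre line: on the long leg, 66 mm on from rib_0. Sinks with the bezel.
- rib_3 (a point): Point on the rib's top surface, on its centre line: on the long leg, 99 mm on from rib_0. Sinks with the bezel.
- rib_4 (a point): Point on the rib's top surface, on its centre line: middle of the bend. Sinks with the bezel.
- rib_5 (a point): Point on the rib's top surface, on its centre line: on the short leg, 33 mm of rib past the middle of the bend. Sinks with the bezel.
- rib_6 (a point): Point on the rib's top surface, on its centre line: on the short leg 12 mm before its square-cut end, where the pass finishes. Sinks with the bezel.
- cover: Another grey part, a loose solid cover plate without a window, 110 x 170 x 20 mm, with a straight rib 8 mm high with a round pad at each end. It is not the part to check. Origin: centre of the underside.
- sanding_block: Loose sanding block, black with a grey face, 70 x 32 x 27 mm, on the cradle board beside the bezel on the pad's side, at least 50 mm from the pad's centre. Origin: centre of the underside.
- tape_roll: Loose roll of masking tape lying flat, 70 mm across, 24 mm high. Origin: centre of the underside.
- mixing_cup: Loose white mixing cup, 68 mm across, 70 mm high, beyond the parts. Origin: centre of the underside.
- primer_can: Loose can, 62 mm across, 120 mm high, at the far side of the bench. Origin: centre of the underside.
- filler_tub: Loose white filler tub, 76 mm across, 60 mm high, to the right. Origin: centre of the underside.
- scraper: Loose scraper, 190 mm long, lying on the left. Origin: near its middle, on the underside.
- screwdriver: Loose screwdriver, 180 mm long, lying on the right. Origin: near its middle, on the underside.
Mind the look-alikes: they are no part of the job. Of the things like the screwdriver, leave any that is turquoise; of the rest the larger one is meant.

How it is judged (in metres and radians):
On the way, in this order (a step that is already met when the one before it is completed fails the run):
1. the fingertips touch the rib at the centre of the round pad (within 15 mm) (contact force between the fingers and rib above 0.2 N and horizontal distance between the grasp point and rib_0 below 0.015 m), for 0.1 s.
2. the fingertips touch the rib at 33 mm along the rib (within 15 mm) (contact force between the fingers and rib above 0.2 N and horizontal distance between the grasp point and rib_1 below 0.015 m), for 0.1 s.
3. the fingertips touch the rib at 66 mm along (within 15 mm) (contact force between the fingers and rib above 0.2 N and horizontal distance between the grasp point and rib_2 below 0.015 m), for 0.1 s.
4. the fingertips touch the rib at 99 mm along (within 15 mm) (contact force between the fingers and rib above 0.2 N and horizontal distance between the grasp point and rib_3 below 0.015 m), for 0.1 s.
5. the fingertips touch the rib at the middle of the bend (within 15 mm) (contact force between the fingers and rib above 0.2 N and horizontal distance between the grasp point and rib_4 below 0.015 m), for 0.1 s.
6. the fingertips touch the rib at 33 mm past the bend (within 15 mm) (contact force between the fingers and rib above 0.2 N and horizontal distance between the grasp point and rib_5 below 0.015 m), for 0.1 s.
7. the fingertips touch the rib at the square-cut end (within 18 mm) (contact force between the fingers and rib above 0.2 N and horizontal distance between the grasp point and rib_6 below 0.018 m), for 0.1 s.
At the end, for the whole second after the job is handed in: The fingertips rest on the rib (more than 0.2 N) within 22 mm, seen from above, of the point rib_6 near the square-cut end; the bezel is pressed down by less than 10 mm; no loose thing has moved by more than 15 mm and all are at rest (contact force between the fingers and rib above 0.2 N and horizontal distance between the grasp point and rib_6 below 0.022 m and value of joint bezel below 0.01 m and not (distance of cover from where it was at the start of the episode above 0.015 m) and not (distance of sanding_block from where it was at the start of the episode above 0.015 m) and not (distance of tape_roll from where it was at the start of the episode above 0.015 m) and not (distance of mixing_cup from where it was at the start of the episode above 0.015 m) and not (distance of primer_can from where it was at the start of the episode above 0.015 m) and not (distance of filler_tub from where it was at the start of the episode above 0.015 m) and not (distance of scraper from where it was at the start of the episode above 0.015 m) and not (distance of screwdriver from where it was at the start of the episode above 0.015 m) and linear speed of each of cover, sanding_block, tape_roll, mixing_cup, primer_can, filler_tub, scraper, screwdriver below 0.02 m/s); the arm keeps its last pose, push and grip.
It fails at once if the bezel is pressed hard: down by more than 10 mm, or with more than 20 N on the rib (value of joint bezel above 0.01 m or contact force between the fingers and rib above 20 N).
It fails at once if a loose thing is lifted, carried or pushed by more than 15 mm (distance of any of cover, sanding_block, tape_roll, mixing_cup, primer_can, filler_tub, scraper, screwdriver from where it was at the start of the episode above 0.015 m).
It also fails if it takes over 38 s, if anything falls off the work surface, if the arm or the gripper's body presses on something with over 40 N, if the wrist force passes 120 N, or if a joint passes its speed limit or range.

## Working session

There is one attempt and no reset: what is moved stays moved. The work goes in short steps, Python scripts to look and compute and a shell command to move; the robot and the scene stay as the last step left them, time stands still between calls to the robot, and variables do not carry over. Pictures are saved under pics/ and viewed, at most 10 in all, crops included, and the job is handed in when it is done.

```bash
mkdir -p pics; ls; python3 - <<'E'
from rig import r
import cv2
s=r.sense();print(s)
for n in("top","side"):
    cv2.imwrite(f"pics/{n}0.png",r.grab_frame(n)[:,:,::-1]);print(n,r.camera_info(n))
print(r.camera_info("wrist"))
E
```

```text
pics
{'clock': 0.0, 'qpos': array([ 1.10658061e+00,  3.53654876e-01,  1.63415600e+00,  2.15408467e-06,
        1.15516270e+00, -2.37236663e-03]), 'qvel': array([-0.00026358, -0.00135168,  0.00059273, -0.00136366, -0.00069391,
       -0.00195897]), 'joint_efforts': array([ 1.47602783e-03, -6.05251193e+01, -3.42070985e+01,  9.11422353e-05,
        9.21582221e-03,  8.54442874e-06]), 'eef_pos': array([278.26985519, 559.10198168, 230.54810843]), 'tcp_rot': array([-3.14021174e+00, -5.24552449e-06,  2.67974843e+00]), 'contact_force': array([-0.95466993,  0.77922709, -0.18106474]), 'wrist_torque': array([ 0.00220976,  0.03429466, -0.01431499]), 'grasp_force': 0.0, 'opening': 1.0007967772376922}
top {'K': array([[593.30191735,   0.        , 315.06947245],
       [  0.        , 593.30191735, 250.13314384],
       [  0.        ,   0.        ,   1.        ]]), 'rvec': array([ 2.19883204, -2.16356739,  0.07337847]), 'tvec': array([   9.27779087,  572.85912725, 1614.8347019 ])}
side {'K': array([[502.70336281,   0.        , 315.32934756],
       [  0.        , 502.70336281, 242.70189879],
       [  0.        ,   0.        ,   1.        ]]), 'rvec': array([ 2.21734653, -0.38174409,  0.17863562]), 'tvec': array([-521.18785445,  191.13531482, 1120.19264339])}
{'K': array([[371.64829954,   0.        , 318.13564047],
       [  0.        , 371.64829954, 241.06828135],
       [  0.        ,   0.        ,   1.        ]]), 'mount': array([[-4.75414509e-04, -9.66246983e-01, -2.57617044e-01,
         6.49856992e+01],
       [ 9.99999797e-01, -3.50095706e-04, -5.32323060e-04,
         1.06606609e+00],
       [ 4.24164930e-04, -2.57617245e-01,  9.66246954e-01,
        -1.43554798e+02],
       [ 0.00000000e+00,  0.00000000e+00,  0.00000000e+00,
         1.00000000e+00]])}
```

View pics/top0.png

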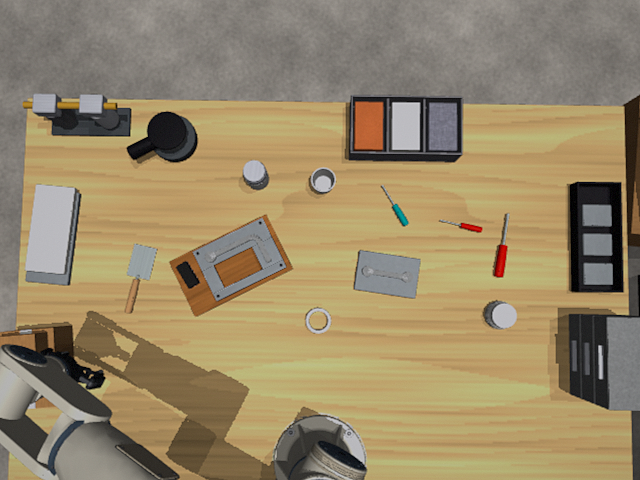

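The top view shows the windowed bezel at about (243,262) px and its cradle, with the sanding block at (187,275). The cover plate is at (387,274). Next I'll enlarge the bezel.

```bash
cat > h.py <<'E'
import numpy as np,cv2
from rig import r
def ray(n,uv,z):
    c=r.camera_info(n);R=cv2.Rodrigues(c["rvec"])[0];C=-R.T@c["tvec"]
    d=(R.T@np.linalg.inv(c["K"])@np.c_[np.atleast_2d(uv),np.ones(len(np.atleast_2d(uv)))].T).T
    return C+d*((z-C[2])/d[:,2])[:,None]
def proj(n,P):
    c=r.camera_info(n);return cv2.projectPoints(np.float64(P),c["rvec"],c["tvec"],c["K"],None)[0][:,0]
E
python3 - <<'E'
import cv2
a=cv2.imread("pics/top0.png")[205:325,160:305]
cv2.imwrite("pics/crop.png",cv2.resize(a,None,fx=5,fy=5,interpolation=cv2.INTER_CUBIC)[:600])
E
```

```text
(no output)
```

View pics/crop.png

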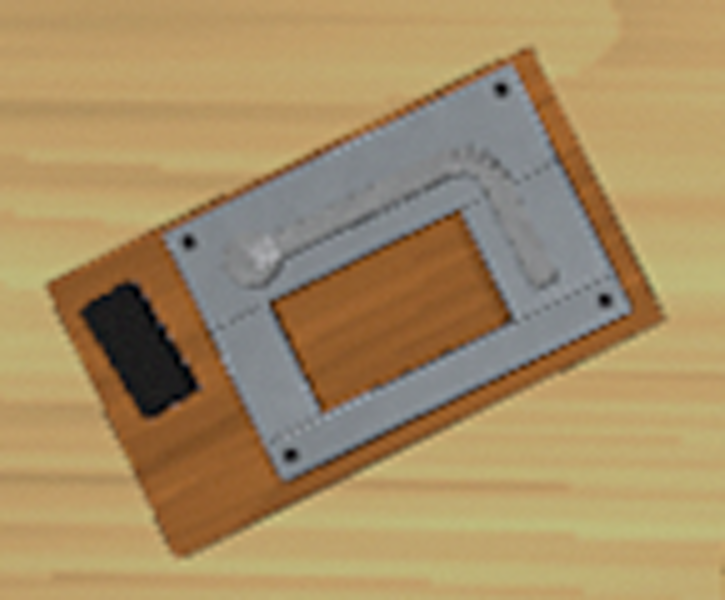

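View pics/side0.png

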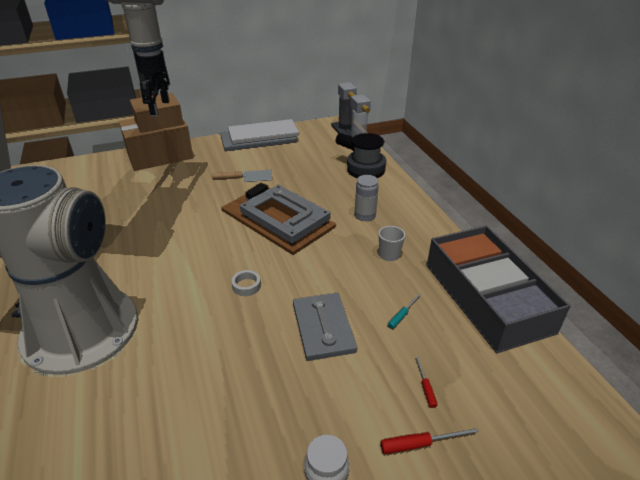

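The crop shows the rib pad at about (258,258), the bend at (480,160) and the square-cut end at (542,285). The screw holes are at (189,242), (501,90), (605,300) and (290,455). The side view shows the same layout, and nothing tall stands beside the bezel.

```bash
cat >> h.py <<'E'
def rigid(L,W):
    L=np.float64(L);W=np.float64(W);l=L.mean(0);w=W.mean(0);a=L-l;b=W-w
    th=np.arctan2((a[:,0]*b[:,1]-a[:,1]*b[:,0]).sum(),(a*b).sum());c,s=np.cos(th),np.sin(th);R=np.array([[c,-s],[s,c]])
    return th,w-R@l,R
s2=np.sqrt(.5)
RIB=np.array([[40,66],[40,33],[40,0],[40,-33],[20+20*s2,-50-20*s2],[20-(33-5*np.pi),-70],[-30,-70]])
E
python3 - <<'E'
from h import *
f=lambda U:(np.float64(U)+.5)/5-.5+[160,205]
W=ray("top",f([(165,237),(515,65),(632,312),(283,480)]),52)[:,:2]
L=[(75,105),(75,-105),(-75,-105),(-75,105)]
for d in(np.linalg.norm(W-np.roll(W,-1,0),axis=1),):print(d)
th,t,R=rigid(L,W);print(th,t,W-(np.array(L)@R.T+t))
S=ray("top",f([(189,242),(501,90),(605,300),(290,455)]),52)[:,:2];print("screws centre",S.mean(0),np.arctan2(*(S[0]+S[3]-S[1]-S[2])[::-1])-np.pi/2,(S-t)@R)
P=ray("top",f([(258,258),(480,160),(542,285)]),62)[:,:2];print("rib feats local",(P-t)@R)
p=RIB@R.T+t;print(p)
im=cv2.imread("pics/side0.png")
# side check: pad etc
q=proj("side",np.c_[p,np.full(7,62)]);C=im[170:260,210:350];C=cv2.resize(C,None,fx=5,fy=5,interpolation=cv2.INTER_CUBIC)
for u in q:cv2.circle(C,tuple(int(v) for v in (u-[210,170])*5+2),3,(0,0,255),-1)
cv2.imwrite("pics/sc.png",C)
E
```

```text
[210.90758211 148.81855214 208.17494733 146.57285446]
0.47088993428831605 [542.53878272 222.5580737 ] [[-1.73790974 -0.39544193]
 [-0.30654577 -0.68168478]
 [ 0.11766735  1.10366362]
 [ 1.92678816 -0.0265369 ]]
screws centre [543.39643997 223.94070734] 0.47360141872454964 [[ 65.10107316  94.90639592]
 [ 65.44231976 -92.7146714 ]
 [-62.14886684 -93.79075506]
 [-62.82817956  94.97124259]]
rib feats local [[ 39.46722433  63.6816399 ]
 [ 34.6975708  -66.48304694]
 [-40.74052968 -67.25093863]]
[[548.24252872 299.52213858]
 [563.21395365 270.113697  ]
 [578.18537857 240.70525543]
 [593.15680349 211.29681386]
 [602.06503026 180.88644256]
 [576.70959255 161.40507851]
 [547.56140386 146.56614468]]
```

View pics/sc.png

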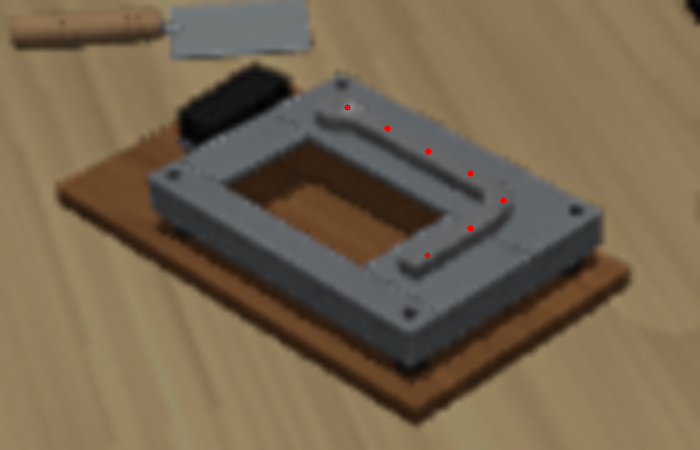

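The corners, screws and rib features agree to about 2 mm, and the predicted points fall on the rib in the side view. Next I'll compute the first move.

```bash
cat >> h.py <<'E'
th=.472;t=np.array([543,223.2]);Rr=np.array([[np.cos(th),-np.sin(th)],[np.sin(th),np.cos(th)]])
PW=RIB@Rr.T+t
def tool(d,yaw=2.6797):
    x=np.array([np.cos(yaw),np.sin(yaw),0]);y=np.array([np.sin(yaw),-np.cos(yaw),0]);d=np.asarray(d,float)
    return np.round(np.array([d@x,d@y,-d[2]])/200,4)
E
python3 - <<'E'
from h import *
print(PW); g=np.array([278.47,559.54,231.28])
for a in (.5,1):print(tool(a*(np.r_[PW[0],231.28]-g)))
E
```

```text
[[548.61830733 300.17034898]
 [563.62236833 270.77854479]
 [578.62642932 241.3867406 ]
 [593.63049032 211.99493641]
 [602.5724691  181.59447257]
 [577.2386726  162.08497432]
 [548.10697406 147.21369323]]
[-0.8936 -0.2795 -0.    ]
[-1.7871 -0.559  -0.    ]
```

```bash
python3 -m inch '[[[-0.2,-0.0625,0,0,0,0],[-0.4,-0.125,0,0,0,0],[-0.6,-0.1875,0,0,0,0],[-0.8,-0.25,0,0,0,0],[-0.8936,-0.2795,0,0,0,0],[-0.8936,-0.2795,0,0,0,0]]]' -1 20
python3 -m inch '[[[-0.2,-0.0625,0,0,0,0],[-0.4,-0.125,0,0,0,0],[-0.6,-0.1875,0,0,0,0],[-0.8,-0.25,0,0,0,0],[-0.8936,-0.2795,0,0,0,0],[-0.8936,-0.2795,0,0,0,0],[-0.8936,-0.2795,0.2,0,0,0],[-0.8936,-0.2795,0.3,0,0,0]]]' -1 20
python3 - <<'E'
from h import *
print(PW[0])
E
```

```text
clock: 0.6
eef_pos: [416.3, 426.7, 231.0]
tcp_rot: [-3.141, 0.001, 2.676]
contact_force: [-0.7, 1.0, 0.2]
opening: 0.144
grasp_force: 0.0
clock: 1.27
eef_pos: [547.8, 300.4, 169.2]
tcp_rot: [-3.141, -0.001, 2.679]
contact_force: [-0.5, -1.1, -1.3]
opening: 0.001
grasp_force: 0.0
[548.61830733 300.17034898]
```

```bash
python3 -m inch '[[[0,0,0.12,0,0,0],[0,0,0.24,0,0,0],[0,0,0.33,0,0,0],[0,0,0.4,0,0,0],[0,0,0.43,0,0,0],[0,0,0.43,0,0,0],[0,0,0.43,0,0,0]]]'
python3 - <<'E'
from h import *
s=r.sense();print(s['eef_pos'],s['contact_force'])
im=r.grab_frame("wrist")[:,:,::-1].copy()
c=r.camera_info("wrist");M=c["mount"];K=c["K"]
from scipy.spatial.transform import Rotation as Ro
T=np.eye(4);T[:3,:3]=Ro.from_euler("xyz",s['tcp_rot']).as_matrix();T[:3,3]=s['eef_pos']
V=np.linalg.inv(T@M)
for p in PW:
    q=(V@np.r_[p,62,1])[:3];a=np.arctan2(np.hypot(*q[:2]),q[2]);u=q[:2]/np.hypot(*q[:2])*a*K[0,0]+K[:2,2]
    print(u);cv2.circle(im,tuple(int(v) for v in u),2,(0,0,255),-1)
cv2.imwrite("pics/w1.png",im);cv2.imwrite("pics/s1.png",r.grab_frame("side")[:,:,::-1])
E
```

```text
clock: 1.85
eef_pos: [548.4, 300.9, 85.5]
tcp_rot: [-3.142, -0.0, 2.68]
contact_force: [0.1, 0.7, 1.3]
opening: -0.002
grasp_force: 0.0
[548.36730214 300.87181188  85.52565776] [0.14510724 0.70285846 1.28303878]
[315.06057702 283.13883296]
[276.76648226 331.01521992]
[243.63074036 371.87959749]
[215.73304303 405.87397041]
[185.82653658 427.77826316]
[140.55567515 406.16540545]
[ 98.65915145 376.65850529]
```

View pics/w1.png

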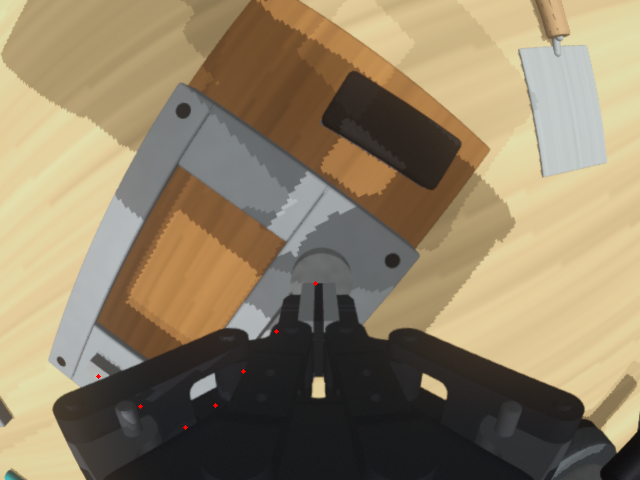

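The wrist view shows the pad centre at about (320,279), against a prediction of (315,283). That is about 2 mm off, so I'll shift by 1.3 mm and lower gently.

```bash
python3 -m inch '[[[0,0.0065,0.04,0,0,0],[0,0.0065,0.08,0,0,0],[0,0.0065,0.095,0,0,0],[0,0.0065,0.1,0,0,0],[0,0.0065,0.1,0,0,0],[0,0.0065,0.1,0,0,0]]]'
python3 -m inch '[[[0,0,0.005,0,0,0],[0,0,0.01,0,0,0],[0,0,0.015,0,0,0],[0,0,0.02,0,0,0],[0,0,0.02,0,0,0],[0,0,0.02,0,0,0]]]'
```

```text
clock: 2.45
eef_pos: [549.2, 301.3, 65.2]
tcp_rot: [-3.141, -0.0, 2.68]
contact_force: [0.7, -0.4, -0.4]
opening: -0.005
grasp_force: 0.0
clock: 2.95
eef_pos: [549.4, 301.4, 61.4]
tcp_rot: [3.141, 0.0, 2.68]
contact_force: [-1.2, -0.8, 2.3]
opening: 0.002
grasp_force: 0.8
```

```bash
python3 -m inch '[[[0,0,0.004,0,0,0],[0,0,0.008,0,0,0],[0,0,0.0125,0,0,0],[0,0,0.0125,0,0,0],[0,0,0.0125,0,0,0],[0,0,0.0125,0,0,0]]]'
python3 - <<'E'
from h import *
for i in range(3):
  pass
s=r.sense();print(s['eef_pos'],s['contact_force'])
P=PW+[.5,1.2]
for a,b in zip(P[:-1],P[1:]):print(tool(np.r_[b-a,0]))
# bend waypoint: end of long leg, and bend end
B=np.array([[40,-50],[20+20*np.cos(np.pi/8),-50-20*np.sin(np.pi/8)],[20+20*s2,-50-20*s2],[20+20*np.sin(np.pi/8),-50-20*np.cos(np.pi/8)],[20,-70]])@Rr.T+t+[.5,1.2]
for b in B:print('B',tool(np.r_[b-P[3],0]))
E
```

```text
clock: 3.45
eef_pos: [549.3, 301.4, 58.9]
tcp_rot: [3.141, 0.0, 2.68]
contact_force: [-0.2, -0.8, 5.3]
opening: -0.001
grasp_force: 2.0
[549.34650036 301.41839773  58.90556371] [-0.18144057 -0.75136934  5.32786058]
[-0.1327 -0.0981 -0.    ]
[-0.1327 -0.0981 -0.    ]
[-0.1327 -0.0981 -0.    ]
[-0.1078 -0.1161 -0.    ]
[ 0.0699 -0.1438 -0.    ]
[ 0.0973 -0.1315 -0.    ]
B [-0.0683 -0.0506 -0.    ]
B [-0.0946 -0.0794 -0.    ]
B [-0.1078 -0.1161 -0.    ]
B [-0.1059 -0.1551 -0.    ]
B [-0.0893 -0.1904 -0.    ]
```

It is touching at about 5 N, so I'll slide along the long leg.

```bash
python3 -m inch '[[[-0.0083,-0.0061,0,0,0,0],[-0.0166,-0.0123,0,0,0,0],[-0.0249,-0.0184,0,0,0,0],[-0.0332,-0.0245,0,0,0,0],[-0.0415,-0.0307,0,0,0,0],[-0.0498,-0.0368,0,0,0,0],[-0.058,-0.0429,0,0,0,0],[-0.0663,-0.049,0,0,0,0]]]'
python3 -m inch '[[[-0.0083,-0.0061,0,0,0,0],[-0.0166,-0.0123,0,0,0,0],[-0.0249,-0.0184,0,0,0,0],[-0.0332,-0.0245,0,0,0,0],[-0.0415,-0.0307,0,0,0,0],[-0.0498,-0.0368,0,0,0,0],[-0.058,-0.0429,0,0,0,0],[-0.0663,-0.049,0,0,0,0]]]'
```

```text
clock: 4.12
eef_pos: [556.8, 286.5, 58.8]
tcp_rot: [3.142, -0.0, 2.68]
contact_force: [-1.6, 2.8, 3.7]
opening: -0.003
grasp_force: 2.1
clock: 4.78
eef_pos: [564.3, 271.8, 58.7]
tcp_rot: [-3.142, -0.0, 2.68]
contact_force: [-1.4, 3.0, 4.7]
opening: -0.002
grasp_force: 2.1
```

```bash
python3 -m inch '[[[-0.0083,-0.0061,0,0,0,0],[-0.0166,-0.0123,0,0,0,0],[-0.0249,-0.0184,0,0,0,0],[-0.0332,-0.0245,0,0,0,0],[-0.0415,-0.0307,0,0,0,0],[-0.0498,-0.0368,0,0,0,0],[-0.058,-0.0429,0,0,0,0],[-0.0663,-0.049,0,0,0,0]]]'
python3 -m inch '[[[-0.0083,-0.0061,0,0,0,0],[-0.0166,-0.0123,0,0,0,0],[-0.0249,-0.0184,0,0,0,0],[-0.0332,-0.0245,0,0,0,0],[-0.0415,-0.0307,0,0,0,0],[-0.0498,-0.0368,0,0,0,0],[-0.058,-0.0429,0,0,0,0],[-0.0663,-0.049,0,0,0,0]]]'
python3 - <<'E'
from h import *
cv2.imwrite("pics/w2.png",r.grab_frame("wrist")[:,:,::-1])
E
```

```text
clock: 5.45
eef_pos: [571.9, 257.1, 58.8]
tcp_rot: [3.142, 0.0, 2.68]
contact_force: [-1.2, 3.1, 4.1]
opening: 0.002
grasp_force: 2.1
clock: 6.12
eef_pos: [579.3, 242.4, 58.8]
tcp_rot: [-3.142, -0.0, 2.68]
contact_force: [-0.8, 3.0, 4.3]
opening: 0.003
grasp_force: 2.1
```

View pics/w2.png

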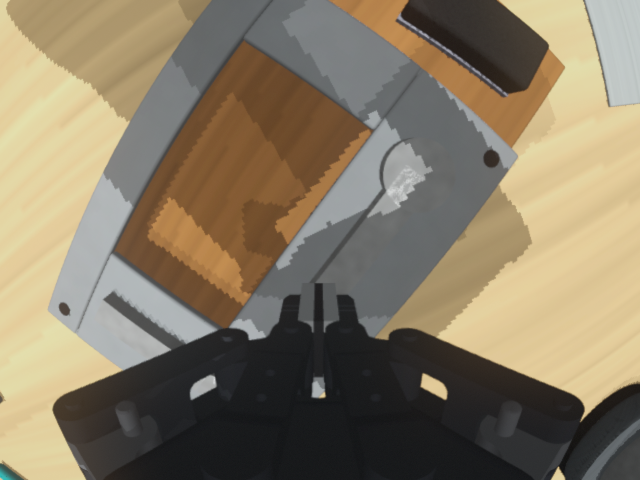

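The wrist view shows the rib's inner edge running from (385,210) to (318,280), right up to the fingertips. I'll check the lateral offset in numbers.

```bash
python3 - <<'E'
from h import *
from scipy.spatial.transform import Rotation as Ro
s=r.sense();c=r.camera_info("wrist");M=c["mount"];K=c["K"]
T=np.eye(4);T[:3,:3]=Ro.from_euler("xyz",s['tcp_rot']).as_matrix();T[:3,3]=s['eef_pos'];G=T@M
def wray(u,z):
    d=np.array(u,float)-K[:2,2];n=np.hypot(*d);a=n/K[0,0];v=G[:3,:3]@np.r_[d/n*np.sin(a),np.cos(a)]
    return (G[:3,3]+v*((z-G[2,3])/v[2]))[:2]
z=s['eef_pos'][2]
for u in[(385,210),(350,246),(320,279),(405,167),(107,295),(185,343)]:   # foot of the edges ~10 lower; pad centre
    for zz in (z,z-10):print(u,zz.round(1),((wray(u,zz)-t-[.5,1.2])@Rr).round(1))
print(((s['eef_pos'][:2]-t-[.5,1.2])@Rr))
E
```

```text
(385, 210) 58.8 [38.8 47.5]
(385, 210) 48.8 [41.3 47.1]
(350, 246) 58.8 [36.6 27.4]
(350, 246) 48.8 [38.9 25.7]
(320, 279) 58.8 [35.3  8.9]
(320, 279) 48.8 [37.6  5.9]
(405, 167) 58.8 [34.5 65.8]
(405, 167) 48.8 [36.8 66.7]
(107, 295) 58.8 [-39.7 -59.3]
(107, 295) 48.8 [-42.6 -67. ]
(185, 343) 58.8 [  4.4 -54.9]
(185, 343) 48.8 [  4.5 -62.4]
[40.13266291 -0.59432851]
```

The offset is within about 2 mm, so I'll continue to 99 mm, round the bend and along the short leg.

```bash
python3 -m inch '[[[-0.0083,-0.0061,0,0,0,0],[-0.0166,-0.0123,0,0,0,0],[-0.0249,-0.0184,0,0,0,0],[-0.0332,-0.0245,0,0,0,0],[-0.0415,-0.0307,0,0,0,0],[-0.0498,-0.0368,0,0,0,0],[-0.058,-0.0429,0,0,0,0],[-0.0663,-0.049,0,0,0,0]]]'
python3 -m inch '[[[-0.0083,-0.0061,0,0,0,0],[-0.0166,-0.0123,0,0,0,0],[-0.0249,-0.0184,0,0,0,0],[-0.0332,-0.0245,0,0,0,0],[-0.0415,-0.0307,0,0,0,0],[-0.0498,-0.0368,0,0,0,0],[-0.058,-0.0429,0,0,0,0],[-0.0663,-0.049,0,0,0,0]]]'
python3 -m inch '[[[-0.0085,-0.0063,0,0,0,0],[-0.0171,-0.0126,0,0,0,0],[-0.0256,-0.019,0,0,0,0],[-0.0341,-0.0253,0,0,0,0],[-0.0427,-0.0316,0,0,0,0],[-0.0512,-0.038,0,0,0,0],[-0.06,-0.0445,0,0,0,0],[-0.0683,-0.0506,0,0,0,0]]]'
```

```text
clock: 6.83
eef_pos: [586.9, 227.8, 58.8]
tcp_rot: [3.142, 0.0, 2.68]
contact_force: [-0.4, 2.5, 3.2]
opening: -0.003
grasp_force: 2.1
clock: 7.5
eef_pos: [594.3, 213.1, 58.7]
tcp_rot: [-3.142, -0.0, 2.68]
contact_force: [-1.8, 2.9, 3.4]
opening: -0.002
grasp_force: 2.1
clock: 8.17
eef_pos: [602.1, 197.9, 58.7]
tcp_rot: [-3.142, -0.0, 2.68]
contact_force: [-1.9, 3.2, 3.9]
opening: 0.0
grasp_force: 2.1
```

```bash
python3 -m inch '[[[-0.007,-0.007,0,0,0,0],[-0.014,-0.0143,0,0,0,0],[-0.0205,-0.0215,0,0,0,0],[-0.0263,-0.0288,0,0,0,0],[-0.03,-0.038,0,0,0,0],[-0.0335,-0.0471,0,0,0,0],[-0.037,-0.0563,0,0,0,0],[-0.0395,-0.0655,0,0,0,0]]]'
python3 -m inch '[[[0,-0.0097,0,0,0,0],[0.0004,-0.0195,0,0,0,0],[0.001,-0.0293,0,0,0,0],[0.0019,-0.039,0,0,0,0],[0.0055,-0.048,0,0,0,0],[0.0098,-0.0568,0,0,0,0],[0.014,-0.0655,0,0,0,0],[0.0185,-0.0743,0,0,0,0]]]'
```

```text
clock: 8.83
eef_pos: [603.5, 182.7, 58.9]
tcp_rot: [3.141, 0.0, 2.68]
contact_force: [1.7, 2.8, 4.4]
opening: 0.002
grasp_force: 2.0
clock: 9.5
eef_pos: [593.3, 171.1, 58.9]
tcp_rot: [3.141, 0.0, 2.68]
contact_force: [1.4, 2.2, 4.6]
opening: -0.002
grasp_force: 2.1
```

```bash
python3 -m inch '[[[0.0064,-0.0087,0,0,0,0],[0.0128,-0.0174,0,0,0,0],[0.0193,-0.026,0,0,0,0],[0.0257,-0.0347,0,0,0,0],[0.0321,-0.0434,0,0,0,0],[0.0385,-0.0521,0,0,0,0],[0.045,-0.0608,0,0,0,0],[0.0514,-0.0695,0,0,0,0]]]'
python3 -m inch '[[[0.006,-0.008,0,0,0,0],[0.012,-0.016,0,0,0,0],[0.018,-0.0244,0,0,0,0],[0.024,-0.0325,0,0,0,0],[0.03,-0.0405,0,0,0,0],[0.0365,-0.0493,0,0,0,0],[0.0425,-0.0575,0,0,0,0],[0.0487,-0.0658,0,0,0,0]]]'
python3 -m inch '[[[0.006,-0.008,0,0,0,0],[0.012,-0.016,0,0,0,0],[0.018,-0.0244,0,0,0,0],[0.024,-0.0325,0,0,0,0],[0.03,-0.0405,0,0,0,0],[0.0365,-0.0493,0,0,0,0],[0.0425,-0.0575,0,0,0,0],[0.0486,-0.0657,0,0,0,0]]]'
python3 -m inch '[[[0,0,0,0,0,0],[0,0,0,0,0,0],[0,0,0,0,0,0],[0,0,0,0,0,0]]]'
python3 - <<'E'
from h import *
cv2.imwrite("pics/w3.png",r.grab_frame("wrist")[:,:,::-1]);print(PW[6]+[.5,1.2])
E
```

```text
clock: 10.17
eef_pos: [577.7, 163.3, 58.8]
tcp_rot: [3.142, -0.0, 2.68]
contact_force: [2.7, 1.4, 4.1]
opening: 0.0
grasp_force: 2.1
clock: 10.83
eef_pos: [563.1, 155.8, 58.8]
tcp_rot: [-3.142, -0.0, 2.68]
contact_force: [2.4, 2.1, 4.8]
opening: -0.003
grasp_force: 2.1
clock: 11.5
eef_pos: [548.6, 148.4, 58.8]
tcp_rot: [3.142, 0.0, 2.68]
contact_force: [3.1, 1.6, 4.5]
opening: -0.001
grasp_force: 2.1
clock: 11.83
eef_pos: [548.1, 148.2, 58.5]
tcp_rot: [-3.141, -0.001, 2.68]
contact_force: [0.9, 0.0, 4.2]
opening: -0.001
grasp_force: 2.2
[548.60697406 148.41369323]
```

View pics/w3.png

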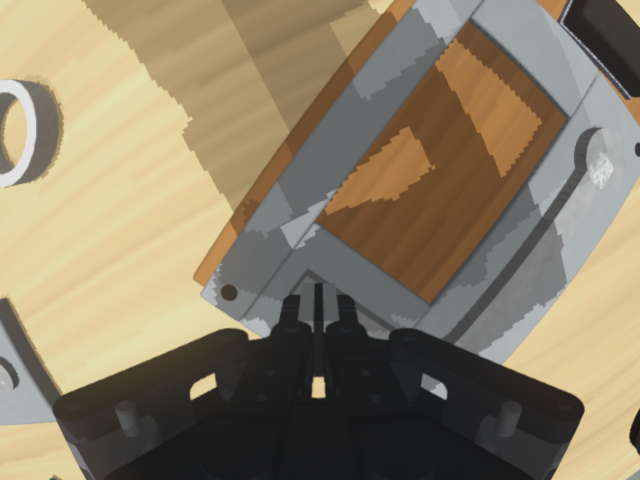

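The fingertips rest on the rib just before its square-cut end, with the end corner visible at about (308,272) px. The force is a steady 4 N or so, so I'm handing in.

```bash
python3 -c "
from rig import r
print(r.sign_off())"
```

```text
the job is handed in; nothing more can be done
None
```

I ran the fingertips along the whole rib, from the pad centre round the bend to the square-cut end, at about 3–5 N and roughly 3 mm of bezel travel; they still rest there at about 4 N, the loose things were left alone, and the job is handed in, though sign-off gave no verdict.

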